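# Fit the relay and engage the hand drive of a microscope focus unit

### The arm

A 7-joint arm with a two-finger parallel gripper is mounted at the origin on the work surface. World frame = base frame: x ahead of the robot, y to its left, z up, the work surface at z = 0. Lengths are in m, angles in rad, forces in N, time in s.
With the tool pointing down it reaches from about 0.425 to 0.875 m from the base axis. Payload 4.7 kg.
Tool frame: the origin (TCP) lies at the very end of the fingers, on their centre line; the grasp point (between the pads) lies 19 mm behind it; z points along the fingers, y is the line along which they close (so a half turn about z gives the same grasp; the last joint's range is limited). The gripper opens to 87 mm and grips with 3 to 60 N. Pads are 19 mm wide; open, the fingers measure 117 mm over their backs; the gripper's body (75 mm by 190 mm) begins 51 mm behind the grasp point.
Start: joints at [-1.152, 0.321, -0.07, 1.45, 0.023, 1.371, -0.057], TCP at [0.256, 0.597, 0.223] pointing down, gripper open.
Joint ranges: [-2.86, 2.86], [-0.3, 2.09], [-1.38, 1.24], [0.06, 2.45], [-1.56, 4.7], [0.09, 2.05], [-2.69, 2.69]. Speed limits (rad/s): [2.57, 2.57, 3.14, 3.14, 3.14, 3.14, 3.14].

### API

Orientations are given as a unit quaternion [x, y, z, w].
In Python, from station import arm, grab_frame, camera_params gives the robot as it stands. The module is installed in compiled form; this text tells all that it offers.
- The arm moves only by the tool jog_arm, never from a script. Its argument "motion" is a list of rows, each a list of 7 numbers: the opening, from 0 (shut) to 1 (fully open), then the shift along the tool's x, y, z normalised to -1 to 1, where 1 is 0.02 m, then the turn, a rotation vector about the tool's x, y, z normalised to -1 to 1, where 1 is 0.1 rad. In form: [[grip, x, y, z, ax, ay, az], ...]. A call has 1 to 10 rows; each row shifts and turns the commanded pose from where the row before left it, along the tool's axes as they then stand; what a row does not reach is not made up. A row lasts 1/10 s, in which the tool goes at most 50 mm and 8.59 degrees, less where a joint would pass 70% of its speed; a pose out of reach is approached as far as the arm can. A call with a number of a shift or a turn outside -1 to 1 is refused whole. A call with a gripper value outside its range is refused whole. The fingers move at their own pace and stop on an object; "force" is the grip in N (left out, the last holds). Time passes only in rows, so rows that do not move let the fingers close. It gives the time, the measured TCP pose, the force, the opening and the grip force at its end, in the units of the state.
- arm.get_obs(): the state, without advancing time (a new reading comes with each control period).
- grab_frame(name): name is "scene" or "top"; returns the picture (384x512x3 uint8, red, green, blue); there is no depth.
- camera_params(name): a dict with "K" (3x3 intrinsics, pixels), "k1" (the pictures are not rectified: a ray, as slopes to the right and down, at radius r is drawn at 1 + k1 r^2 times it, then the intrinsics apply), "pose" (4x4, takes a point from camera to world coordinates). Camera axes: x right, y up, looking along -z (the intrinsics and any distortion apply to the point x, -y, -z); pixel columns grow to the right and rows downward; lengths in m; the calibration is good to about 2 mm. A picture is of the moment at which its call begins. camera_params takes no time and is no camera call.
- arm.job_done(): hands the job in; it is judged then, once.
The state is a dict: "clock": time; "joints": joint angles; "qd": joint speeds; "effort": joint torques, N m; "tool_pos": TCP position; "eef_rot": TCP orientation; "ft_force": force on the tool from outside, world axes, zero at the start; "moment": the same for the moment, N m; "gripper_width": opening from 0.0 (shut) to 1.0 (fully open); "grip_force": force on a finger pad.
Only numpy, scipy, OpenCV 4.12 (cv2) and the standard library are available. Lean on these libraries where they do the work, as an engineer would, in place of code of your own. Each camera call takes 0.05 s, during which the arm holds its last target. There are 200 camera calls.

### The job

On the focus-drive unit, first push the relay module all the way into its rectangular socket and let go of it. Then take the star-headed knob from its rest, turn it until the splines of its stem mesh with the cross-shaped bore of the hub, slide it fully home against the clutch spring until its collar sits on the hub, and keep hold of it, pressing it down: finish while still holding it there, because the spring lifts it if you let go. Leave the round-headed knob in the rest.

Things in the scene. Friction and masses are not known exactly. Their poses are not given: they have to be found in the camera images.
- drive: Focus-drive unit, fixed: dark steel base plate 100 (x) x 230 (y) x 12 mm high, origin at the centre of its underside, z up. At +60 mm y on it stands the white relay socket block, 64 (x) x 60 (y), its top 40 mm above the table; at -60 mm y stands the hub.
- socket_mouth (a point): Centre of the mouth of the relay socket's rectangular hole, on the block's top face, axes as the drive. Hole 34 mm (x) x 24 mm (y), 20 mm deep, edges chamfered 2 mm.
- hub: Splined hub, fixed on the drive's base plate: square aluminium block 56 x 56 x 40 mm high (top 52 mm above the table), origin at the centre of its underside. In its top a cross-shaped bore: two slots crossing at right angles along the hub's x and y, each 33 mm long, 10.4 mm wide. The hub stands at any angle on the drive; quarter turns are alike.
- hub_mouth (a point): Centre of the bore's mouth on the hub's top face, axes as the hub.
- clutch (a joint): Travel in m of the spring-loaded clutch plate in the bore: 0 when up (its face 21 mm below the hub's top), grows downwards to at most 0.012. It takes about 3.5 N to start it and 8 N at 9 mm, where a knob's collar sits on the hub. The spring pushes a released knob back up.
- relay: Relay module, loose, upright, about 120 g: grey case 42 (x) x 30 (y) x 40 mm high above a black plug foot 32 (x) x 22 (y) x 14 mm high. Origin at the centre of the foot's underside, z up; 54 mm high in all. Goes into the socket either way round, its x along the drive's x; then the case's underside rests on the socket block.
- relay_shoulder (a point): Centre of the underside of the relay's case, 14 mm above the relay's origin.
- rest: Knob rest, fixed: aluminium block 160 (x) x 66 (y) x 28 mm high, origin at the centre of its underside, with two round wells of 36 mm at +45 and -45 mm x, 22 mm deep (well floor 6 mm above the table). One knob stands loosely in each; which is where varies.
- knob: Star-headed knob, loose, upright in the rest, about 120 g, origin at the stem's tip centre, z up, 60 mm high. Steel stem 30 mm long: two crossing bars 30 x 8 mm along the knob's x and y. Then a round collar 42 mm wide (30 to 34 mm up) and a black four-armed head (34 to 60 mm up): arms 36 mm end to end, 16 mm wide, in line with the splines, flat ends to grip. Quarter turns are alike.
- knob_shoulder (a point): Centre of the underside of the knob's collar, 30 mm above the knob's origin, axes as the knob. It meets the hub's top when home.
- plain_knob: The other knob in the rest, to be left alone: round head 36 mm wide, same height, plain round stem 29 mm. Origin at the centre of the stem's tip.
There are look-alikes about, which are no part of the job. Leave any blue or red look-alike of the relay alone.

How it is judged:
By the outcome, as a careful person would: the job done as asked, in the order asked, and still so for the second after the job is handed in, while the arm keeps its last pose, push and grip.
It also fails if it takes over 58 s, if anything falls off the work surface, if the arm or the gripper's body presses on something with over 40 N, if the wrist force passes 120 N, or if a joint passes its speed limit or range.

## Working session

There is one attempt and no reset: what is moved stays moved. The work goes in short steps, Python scripts to look and compute and a tool call to move; the robot and the scene stay as the last step left them, time stands still between calls to the robot, and variables do not carry over. Pictures are saved under pics/ and viewed, at most 10 in all, crops included, and the job is handed in when it is done.

Besides the shell and the picture viewer there is one more tool, called as name([rows], argument=value, ...), one row to a line, values as JSON. jog_arm: Moves the arm, as the interface text tells. Its arguments: {"type":"object","properties":{"motion":{"type":"array"},"force":{"type":"number"}},"required":["motion"]}

```bash
mkdir -p pics
cat > h.py <<'E'
import numpy as np, cv2
from scipy.spatial.transform import Rotation as R
from station import arm, grab_frame, camera_params
def ray(name,uv):
    p=camera_params(name); K=np.array(p["K"]); T=np.array(p["pose"])
    uv=np.atleast_2d(uv).astype(float)
    d=np.c_[(uv[:,0]-K[0,2])/K[0,0],(uv[:,1]-K[1,2])/K[1,1]]
    s=d.copy()
    for _ in range(20): s=d/(1+p["k1"]*(s**2).sum(1,keepdims=True))
    v=np.c_[s[:,0],-s[:,1],-np.ones(len(s))]@T[:3,:3].T
    return T[:3,3],v
def onplane(name,uv,z):
    o,v=ray(name,uv); return o+v*((z-o[2])/v[:,2])[:,None]
def proj(name,P):
    p=camera_params(name); K=np.array(p["K"]); T=np.array(p["pose"])
    c=(np.atleast_2d(P)-T[:3,3])@T[:3,:3]; s=np.c_[c[:,0]/-c[:,2],-c[:,1]/-c[:,2]]
    s=s*(1+p["k1"]*(s**2).sum(1,keepdims=True)); return np.c_[s[:,0]*K[0,0]+K[0,2],s[:,1]*K[1,1]+K[1,2]]
E
python3 - <<'E'
from h import *
for n in ("scene","top"):
    im=grab_frame(n); cv2.imwrite(f"pics/{n}0.png",im[:,:,::-1])
    p=camera_params(n); print(n,p["K"],p["k1"],np.round(p["pose"],3))
o=arm.get_obs(); print(o)
E
```

```text
scene [[462.68164666   0.         251.47463499]
 [  0.         462.68164666 194.49031242]
 [  0.           0.           1.        ]] -0.05646217501708855 [[-0.396 -0.697  0.598  1.129]
 [ 0.918 -0.311  0.247  0.223]
 [ 0.014  0.646  0.763  0.829]
 [ 0.     0.     0.     1.   ]]
top [[438.40554692   0.         253.97660245]
 [  0.         438.40554692 192.17295942]
 [  0.           0.           1.        ]] 0.028923796111478328 [[-0.005  0.982 -0.191  0.342]
 [-1.    -0.008 -0.015  0.   ]
 [-0.016  0.191  0.981  1.079]
 [ 0.     0.     0.     1.   ]]
{'clock': 0.1, 'joints': array([-1.15187738,  0.32177671, -0.07009301,  1.45154527,  0.022606  ,
        1.37082323, -0.05689678]), 'qd': array([ 0.00180495, -0.00177628, -0.00145071, -0.00203065, -0.0005726 ,
       -0.00014127,  0.00051192]), 'effort': array([-4.37469535e-04, -4.92571771e+01, -4.05971417e-01, -3.13397884e+01,
       -6.40859362e-02,  3.93627130e-02,  6.72024476e-05]), 'tool_pos': array([0.25584852, 0.59698334, 0.22155677]), 'eef_rot': array([ 2.01010544e-01,  9.79588680e-01, -8.73180390e-04, -1.29609889e-04]), 'ft_force': array([ 0.79008045,  1.00769188, -0.49166833]), 'moment': array([-0.02491984,  0.00511322, -0.02431034]), 'grip_force': 0.0, 'gripper_width': 1.0027349927474731}
```

View pics/scene0.png

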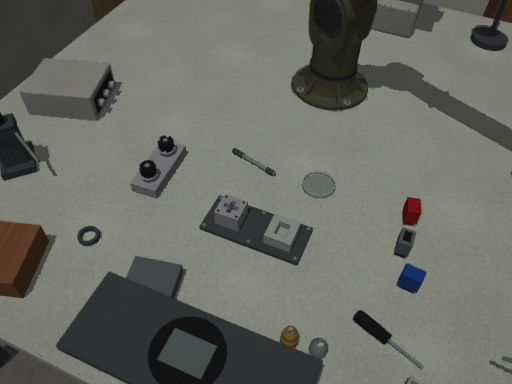

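View pics/top0.png

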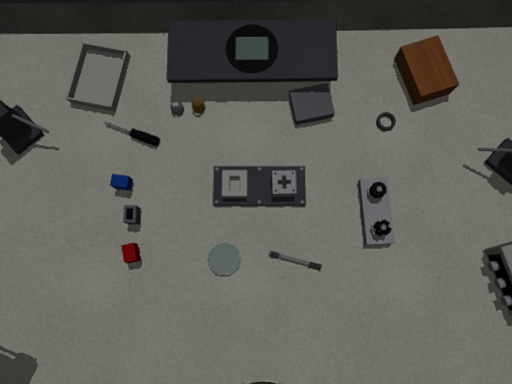

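The scene view shows the drive at about (257,228), with the hub at (231,210) and the socket at (282,233), the rest at (160,168) and the grey relay at (405,242). In the top view they are at: socket (234,184), hub (284,182), star knob about (382,228), round knob (377,190), grey relay (131,214) between the blue and red look-alikes. I'll zoom in on these.

Run:
```python
from h import *
t=cv2.imread("pics/top0.png"); s=cv2.imread("pics/scene0.png")
def c(im,x,y,w,h,W,H): return cv2.resize(im[y:y+h,x:x+w],(W,H),interpolation=cv2.INTER_CUBIC)
a=np.hstack([c(t,205,160,106,53,424,212),c(t,105,195,53,53,212,212),c(t,352,175,41,53,164,212)])
a=np.hstack([a]); 
b=np.hstack([c(s,195,185,120,80,420,280),c(s,385,195,50,70,200,280),c(s,130,130,60,93,180,280)])
a=cv2.resize(a,(800,212))
cv2.imwrite("pics/crop0.png",np.vstack([a,b]))
```

```text
(no output)
```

View pics/crop0.png

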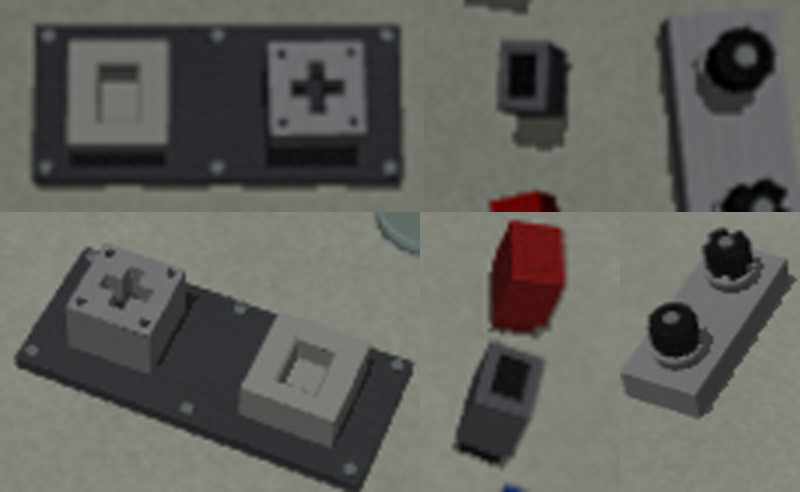

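The crops show the star knob in the rest's lower (robot-side) well and the round knob in the far one. The hub cross is nearly aligned with the drive, and the relay is upright with its long side roughly along x. Next I'll measure with masks.

```bash
cat > meas.py <<'E'
from h import *
def big(c): return max(c,key=cv2.contourArea)
def roi(im,x,y,w,h,f=8):
    return cv2.resize(im[y:y+h,x:x+w],None,fx=f,fy=f,interpolation=cv2.INTER_CUBIC)
def toimg(pts,x,y,f=8): return (np.array(pts,float).reshape(-1,2)+.5)/f-.5+[x,y]
E
python3 - <<'E'
from meas import *
for n,R_ in {"top":[("relay",118,200,30,30),("sock",214,164,45,44),("hub",264,164,42,44),("rest",350,172,50,78)],"scene":[("relay",390,222,32,40),("sock",255,205,50,50),("hub",205,185,50,50),("star",150,130,35,32),("round",135,150,30,35)]}.items():
    im=cv2.imread(f"pics/{n}0.png")
    for k,x,y,w,h in R_:
        g=im[y:y+h,x:x+w]
        print(n,k); gg=g.max(2)
        for r in gg[::2,::2]: print(" ".join(f"{v:3d}" for v in r))
E
```

```text
top relay
114 114 115 116 118 117 120 117 114 114 115 118 117 115 118
116 114 116 118 116 115 116 117 118 118 118 118 120 120 117
116 113 118 108 107 109 110 110 112 111 118 117 120 119 120
111 114 116  75  66  68  67  66  68  40  95 118 119 119 118
115 116 115  68  41  33  36  34  67  37  19  68 117 118 118
115 113 118  74  33   9  12  16  70  38  23  60 115 117 115
115 114 118  70  32  10  11  16  70  36  22  33 114 119 119
115 116 119  66  32  12  14  28  70  35  22  54 121 119 118
110 115 118  67  29   9   7  21  72  32  24  51 117 117 117
112 119 115  65  27  12  13  30  71  27  21  54 120 117 121
117 115 117  65  66  69  69  68  71  25  23  63 120 117 118
111 114 113  63  43  42  46  49  53  20  21  59 118 115 121
112 112 115 119 120  63  41  42  43  43  44  63 114 116 116
112 112 114 116 118  77  63  63  62  63  63  65 118 115 116
111 113 116 115 115  57  62  62  61  63  61 109 118 115 117
top sock
117 115 117 119 117 115 117 116 117 118 119 116 118 119 117 117 116 118 116 117 118 117 119
 67  67  68  69  69  68  67  67  68  67  68  67  69  69  69  69  69  71  69  68  69  69  
[... 15475 characters left out ...]
  21  22  17  19  42 113 115 114 113 114
132 132  95  21  17  88  97  68  20  24  61 113 112 113 114
135 137  89  20  20  80  81  39  21  21  36 113 111 115 112
133 132  71  18  19  21  21  20  17  15  14 108 106 112 111
133 132  88  19  19  24  21  20  18  12  14  60  66 111 113
133 123  99  14  14  17  15  17  16  14  18  59  62 105 111
133 115 113  41  17  14  13  13  14  16  35  81  61 110 112
115 114 113 111  40  14  16  13  16  33  92  58  62 111 111
113 112 113  96 112  96  88  79 114  89  50  61 111 112  78
112 114 113 114  71  68  76  70  61  50  60 111 111 111  53
113 113 114 114 113 101  72  77 103 111 112 111 113  60  52
110 114 115 115 113 113 112 115 112 112 111 113  79  52  53
```

```bash
cat > m2.py <<'E'
from meas import *
def face(n,tag,x,y,w,h,lo,hi,z,hull=True,im=None):
    im=cv2.imread(f"pics/{n}0.png") if im is None else im
    g=roi(im.max(2),x,y,w,h)
    m=((g>lo)&(g<hi)).astype(np.uint8)
    m=cv2.morphologyEx(m,cv2.MORPH_OPEN,np.ones((11,11)))
    c=big(cv2.findContours(m,cv2.RETR_EXTERNAL,cv2.CHAIN_APPROX_NONE)[0])
    P=onplane(n,toimg(c,x,y),z)[:,:2]
    (cx,cy),(a,b),t=cv2.minAreaRect((P*1000).astype(np.float32))
    print(n,tag,"ctr",round(cx,1),round(cy,1),"size",round(a,1),round(b,1),"ang",round(t,1)); return c,m,P
if __name__=="__main__":
    face("top","sock",214,166,45,40,80,256,.04)
    face("scene","sock",255,212,50,42,100,130,.04)
    face("top","hub",264,168,42,36,78,256,.052)
    face("scene","hub",205,193,42,34,95,125,.052)
    face("top","relay",118,200,30,26,53,92,.054)
    face("scene","relay",390,224,32,40,62,102,.054)
    out=[]
    for n,x,y,w,h,X,Y,W,H in [("top",375,218,18,22,350,172,50,78),("scene",154,132,24,24,128,130,60,70)]:
        im=cv2.imread(f"pics/{n}0.png").max(2); g=roi(im,x,y,w,h,16)
        dark=(g<50).astype(np.uint8); 
        c=big(cv2.findContours(dark,cv2.RETR_EXTERNAL,cv2.CHAIN_APPROX_NONE)[0])
        f=np.zeros_like(dark); cv2.drawContours(f,[c],-1,1,-1); er=cv2.erode(f,np.ones((41,41)))
        cap=((g>55)&(er>0)).astype(np.uint8); cc=big(cv2.findContours(cap,cv2.RETR_EXTERNAL,cv2.CHAIN_APPROX_NONE)[0])
        M=cv2.moments(cc); ct=toimg([M["m10"]/M["m00"],M["m01"]/M["m00"]],x,y,16)
        C=onplane(n,ct,.066)[0]; print(n,"cap px",ct,"world",C.round(4), "blob", onplane(n,toimg(c.reshape(-1,2).mean(0),x,y,16),.055)[0].round(4))
        out.append(ray(n,ct))
        P=onplane(n,toimg(c,x,y,16),.066)[:,:2]-C[:2]
        far=C[:2]-camera_params(n)["pose"][:2,3]; th=np.degrees(np.arctan2(P[:,1],P[:,0])); r=np.hypot(*P.T)*1000
        fa=np.degrees(np.arctan2(far[1],far[0]))
        print(" far dir",round(fa)); print([(int(a),round(float(np.median(r[(th>=a)&(th<a+10)])),1)) for a in range(-180,180,10) if ((th>=a)&(th<a+10)).any()])
    (o1,v1),(o2,v2)=out; A=np.c_[v1[0],-v2[0]]; s=np.linalg.lstsq(A,o2-o1,rcond=None)[0]
    p,q=o1+v1[0]*s[0],o2+v2[0]*s[1]; print("tri",((p+q)/2).round(4),"gap",np.linalg.norm(p-q).round(4))
    t=cv2.imread("pics/top0.png"); s=cv2.imread("pics/scene0.png")
    cv2.imwrite("pics/crop1.png",np.hstack([roi(t,366,212,30,36,13),roi(s,146,128,30,36,13)]))
E
python3 m2.py
```

```text
top sock ctr 568.9 64.3 size 60.9 64.3 ang 89.5
scene sock ctr 570.0 64.2 size 61.1 65.7 ang 89.7
top hub ctr 568.0 -55.7 size 57.2 57.3 ang 0.8
scene hub ctr 569.1 -57.6 size 59.8 57.0 ang 89.7
top relay ctr 493.6 311.6 size 41.8 29.4 ang 0.1
scene relay ctr 494.9 311.4 size 43.4 30.2 ang 1.0
top cap px [[383.31750493 226.76919115]] world [ 0.4561 -0.2816  0.066 ] blob [ 0.455  -0.2808  0.055 ]
 far dir -68
[(-180, 18.8), (-170, 18.1), (-160, 17.6), (-150, 17.6), (-140, 17.2), (-130, 16.9), (-120, 16.8), (-110, 17.2), (-100, 14.1), (-90, 10.7), (-80, 10.4), (-70, 12.3), (-60, 16.1), (-50, 16.7), (-40, 16.1), (-30, 16.3), (-20, 17.2), (-10, 16.8), (0, 16.0), (10, 14.8), (20, 14.2), (30, 16.5), (40, 19.0), (50, 20.1), (60, 21.2), (70, 20.4), (80, 20.0), (90, 20.2), (100, 20.6), (110, 22.5), (120, 25.5), (130, 25.5), (140, 24.6), (150, 24.3), (160, 20.7), (170, 19.1)]Traceback (most recent call last):
  File "m2.py", line 24, in <module>
    cap=((g>55)&(er>0)).astype(np.uint8); cc=big(cv2.findContours(cap,cv2.RETR_EXTERNAL,cv2.CHAIN_APPROX_NONE)[0])
                                             ~~~^^^^^^^^^^^^^^^^^^^^^^^^^^^^^^^^^^^^^^^^^^^^^^^^^^^^^^^^^^^^^^^^^^
  File "meas.py", line 2, in big
    def big(c): return max(c,key=cv2.contourArea)
                       ~~~^^^^^^^^^^^^^^^^^^^^^^^
ValueError: max() iterable argument is empty
```

```bash
sed -i 's/np.ones((41,41))/np.ones((21,21))/' m2.py; sed -i 's/("scene",154,132,24,24/("scene",154,130,24,26/' m2.py; sed -i 's/dark=(g<50)/dark=cv2.morphologyEx((g<50).astype(np.uint8),cv2.MORPH_CLOSE,np.ones((33,33)))>0; dark=dark/' m2.py; python3 m2.py | tail -7
```

```text
top cap px [[383.31750493 226.76919115]] world [ 0.4561 -0.2816  0.066 ] blob [ 0.4551 -0.2806  0.055 ]
 far dir -68
[(-180, 18.9), (-170, 18.1), (-160, 17.6), (-150, 17.6), (-140, 17.2), (-130, 16.9), (-120, 16.8), (-110, 17.2), (-100, 14.1), (-90, 10.9), (-80, 11.3), (-70, 12.4), (-60, 16.1), (-50, 16.7), (-40, 16.1), (-30, 16.3), (-20, 17.2), (-10, 16.8), (0, 16.0), (10, 14.8), (20, 14.9), (30, 16.8), (40, 19.0), (50, 20.6), (60, 21.5), (70, 20.4), (80, 20.0), (90, 20.2), (100, 21.1), (110, 22.8), (120, 25.6), (130, 25.6), (140, 24.6), (150, 24.3), (160, 20.7), (170, 19.1)]
scene cap px [[164.77744309 139.3765584 ]] world [ 0.4567 -0.2825  0.066 ] blob [ 0.4595 -0.2798  0.055 ]
 far dir -143
[(-180, 8.5), (-170, 8.3), (-160, 11.0), (-150, 14.1), (-140, 14.2), (-130, 14.3), (-120, 14.8), (-110, 14.9), (-100, 14.5), (-90, 13.1), (-80, 12.3), (-70, 12.2), (-60, 13.9), (-50, 16.6), (-40, 18.2), (-30, 19.8), (-20, 22.3), (-10, 26.4), (0, 31.9), (10, 38.2), (20, 39.8), (30, 42.6), (40, 43.4), (50, 40.0), (60, 34.3), (70, 30.1), (80, 24.1), (90, 20.9), (100, 19.6), (110, 18.3), (120, 17.1), (130, 15.7), (140, 15.4), (150, 15.6), (160, 12.8), (170, 9.2)]
tri [ 0.4563 -0.2822  0.0657] gap 0.001
```

View pics/crop1.png

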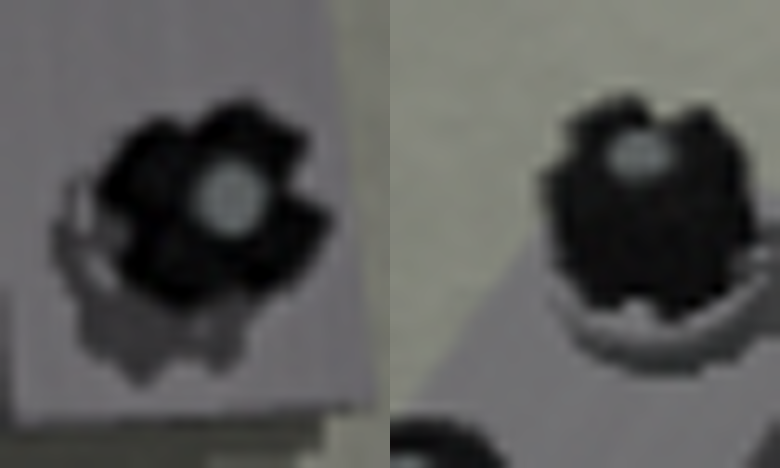

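The crop shows the star head's cap at top (383.3,226.8). Triangulation puts the cap at z = 0.0657, against 0.066 expected. The notches sit at about 11° (mod 90), so the arms are at about −34°. Now the drive yaw, the hub slot angle, and the first move.

```bash
cat >> h.py <<'E'
def st(tx=None,ty=None,tz=None,yaw=None):
    o=arm.get_obs(); M=R.from_quat(o["eef_rot"]).as_matrix(); p=np.array(o["tool_pos"])
    yw=np.degrees(np.arctan2(M[1,1],M[0,1])); print("t",round(o["clock"],2),"pos",(p*1000).round(1),"yaw(y)",round(yw,2),"tilt",np.degrees(M[:2,2]).round(2),"F",np.round(o["ft_force"],1),"w",round(o["gripper_width"],3),"gf",round(o["grip_force"],1),"q7",o["joints"].round(2)[6])
    if tx is not None:
        u=(np.array([tx,ty,tz])/1000-p)
        if yaw is not None: print("az units",round(np.radians(yw-yaw)/.1,2)); a=np.radians(yaw); M=np.c_[[-np.sin(a),np.cos(a),0],[np.cos(a),np.sin(a),0],[0,0,-1]]
        print("tool units",(M.T@u/.02).round(2))
E
python3 - <<'E'
from m2 import *
im=cv2.imread("pics/top0.png").max(2); x,y,w,h=204,158,112,60
g=roi(im,x,y,w,h); m=(g<90).astype(np.uint8); m=cv2.morphologyEx(m,cv2.MORPH_CLOSE,np.ones((25,25)))
c=big(cv2.findContours(m,cv2.RETR_EXTERNAL,cv2.CHAIN_APPROX_NONE)[0])
P=onplane("top",toimg(c,x,y),.012)[:,:2]*1000; print("plate",cv2.minAreaRect(P.astype(np.float32)))
# top (far) edge line fit
e=P[(P[:,0]>np.percentile(P[:,0],60))&(P[:,1]>-95)&(P[:,1]<95)]; print("edge slope deg",np.degrees(np.polyfit(e[:,1],e[:,0],1)[0]))
# cross: dark inside hub top
x,y,w,h=264,168,42,36; g=roi(im,x,y,w,h); m=(g<82).astype(np.uint8); n,l,s,ce=cv2.connectedComponentsWithStats(m)
for i in range(1,n):
    if 1500<s[i,4]<30000 and s[i,0]>0 and s[i,1]>0:
        cc=cv2.findContours((l==i).astype(np.uint8),cv2.RETR_EXTERNAL,cv2.CHAIN_APPROX_NONE)[0][0]
        P=onplane("top",toimg(cc,x,y),.052)[:,:2]*1000; print("cross",P.mean(0),P.min(0),P.max(0),cv2.minAreaRect(P.astype(np.float32)))
        C=(P.min(0)+P.max(0))/2
        for k in (0,1):
            for sg in (1,-1):
                q=P[sg*(P[:,k]-C[k])>10]; print(k,sg,q.mean(0).round(2))
st(494.3,311.5,120,90)
E
```

```text
plate ((565.4603881835938, 4.502098083496094), (231.4015350341797, 105.79579162597656), 89.48167419433594)
edge slope deg 0.522701045015366
cross [567.77748452 -55.67860117] [551.74135912 -72.15081513] [584.28446793 -39.71729444] ((567.7652587890625, -55.583587646484375), (28.184789657592773, 28.133058547973633), 47.30643081665039)
0 1 [582.18 -55.16]
0 -1 [553.74 -55.81]
1 1 [567.49 -41.65]
1 -1 [568.02 -70.08]
t 0.1 pos [255.8 597.  221.6] yaw(y) 66.81 tilt [-0.03 -0.1 ] F [ 0.8  1.  -0.5] w 1.003 gf 0.0 q7 -0.06
az units -4.05
tool units [-11.92 -14.27   5.08]
```

jog_arm([
  [1,0,0,0,0,0,-1],
  [1,0,0,0,0,0,-1],
  [1,0,0,0,0,0,-1],
  [1,0,0,0,0,0,-1],
  [1,-0.8,-1,0.2,0,0,0],
  [1,-0.8,-1,0.2,0,0,0],
  [1,-0.8,-1,0.2,0,0,0],
  [1,-0.8,-1,0.2,0,0,0],
  [1,-0.8,-1,0.2,0,0,0],
  [1,-0.8,-1,0.2,0,0,0],
], force=30)

```text
clock: 1.1
tool_pos: [0.3519, 0.4759, 0.1979]
eef_rot: [0.002, 1.0, -0.0, -0.0]
ft_force: [0.4, 0.2, 0.6]
gripper_width: 1.0
grip_force: 0.0
```

jog_arm([
  [1,-0.8,-1,0.2,0,0,0],
  [1,-0.8,-1,0.2,0,0,0],
  [1,-0.8,-1,0.2,0,0,0],
  [1,-0.8,-1,0.2,0,0,0],
  [1,-0.8,-1,0.2,0,0,0],
  [1,-0.8,-1,0.2,0,0,0],
  [1,-0.8,-1,0.2,0,0,0],
  [1,-0.8,-1,0.2,0,0,0],
  [1,-0.7,-0.3,0,0,0,0],
  [1,0,0,0,0,0,0],
])

```text
clock: 2.1
tool_pos: [0.4946, 0.3088, 0.1664]
eef_rot: [0.004, 1.0, -0.0, 0.0]
ft_force: [-0.5, -0.6, -0.4]
gripper_width: 0.998
grip_force: 0.0
```

```bash
python3 -c "
from h import *
st(494.3,311.5,22,90)"
```

```text
t 2.1 pos [494.6 308.8 166.4] yaw(y) 89.51 tilt [ 0.04 -0.03] F [-0.5 -0.6 -0.4] w 0.998 gf 0.0 q7 0.97
az units -0.09
tool units [0.01 0.13 7.22]
```

jog_arm([
  [1,0,0.13,1,0,0,0],
  [1,0,0,1,0,0,0],
  [1,0,0,1,0,0,0],
  [1,0,0,1,0,0,0],
  [1,0,0,1,0,0,0],
  [1,0,0,1,0,0,0],
  [1,0,0,0.8,0,0,0],
  [1,0,0,0.4,0,0,0],
  [1,0,0,0,0,0,0],
  [0,0,0,0,0,0,0],
])

```text
clock: 3.1
tool_pos: [0.4927, 0.314, 0.0232]
eef_rot: [0.002, 1.0, 0.0, 0.0]
ft_force: [0.7, -0.7, 0.8]
gripper_width: 0.961
grip_force: 0.0
```

jog_arm([
  [0,0,0,0,0,0,0],
  [0,0,0,0,0,0,0],
  [0,0,0,0,0,0,0],
  [0,0,0,0,0,0,0],
  [0,0,0,0,0,0,0],
  [0,0,0,0,0,0,0],
])

```text
clock: 3.7
tool_pos: [0.4927, 0.3129, 0.0226]
eef_rot: [0.002, 1.0, 0.0, 0.0]
ft_force: [0.1, -0.3, -0.4]
gripper_width: 0.449
grip_force: 0.0
```

```bash
python3 -c "
from h import *
st(569.5,64.3,100,89.5)"
```

```text
t 3.7 pos [492.7 312.9  22.6] yaw(y) 89.72 tilt [0.01 0.01] F [ 0.1 -0.3 -0.4] w 0.449 gf 0.0 q7 0.98
az units 0.04
tool units [ -3.95 -12.4   -3.87]
```

jog_arm([
  [0,0,0,0,0,0,0],
  [0,0,0,0,0,0,0],
  [0,0,0,0,0,0,0],
  [0,0,0,0,0,0,0],
])

```text
clock: 4.1
tool_pos: [0.4927, 0.3127, 0.0226]
eef_rot: [0.002, 1.0, -0.0, -0.0]
ft_force: [0.9, -0.8, 0.9]
gripper_width: 0.341
grip_force: 30.0
```

jog_arm([
  [0,0,0,-1,0,0,0],
  [0,0,0,-1,0,0,0],
  [0,0,0,-1,0,0,0],
  [0,0,0,-0.9,0,0,0],
  [0,0,0,0,0,0,0],
])

```text
clock: 4.6
tool_pos: [0.4943, 0.3142, 0.1032]
eef_rot: [0.002, 1.0, 0.002, 0.002]
ft_force: [-0.0, 0.4, -1.6]
gripper_width: 0.343
grip_force: 30.0
```

```bash
python3 -c "
from h import *
st(569.5,64.3,100,89.5)
cv2.imwrite('pics/s1.png',grab_frame('scene')[:,:,::-1]);cv2.imwrite('pics/t1.png',grab_frame('top')[:,:,::-1])
s=cv2.imread('pics/s1.png');t=cv2.imread('pics/t1.png')
P=[[.494,.312,.13]]; print(proj('scene',P),proj('top',P))
a,b=proj('scene',P)[0].astype(int);c=cv2.resize(s[b-45:b+45,a-60:a+60],(400,300),interpolation=2)
a,b=proj('top',P)[0].astype(int);d=cv2.resize(t[b-45:b+45,a-60:a+60],(400,300),interpolation=2)
cv2.imwrite('pics/c2.png',np.hstack([c,d]))"
```

```text
t 4.6 pos [494.3 314.2 103.2] yaw(y) 89.73 tilt [0.24 0.19] F [-0.   0.4 -1.6] w 0.343 gf 30.0 q7 0.98
az units 0.04
tool units [ -3.87 -12.46   0.16]
[[418.11880511 213.49735658]] [[118.67660951 208.07480131]]
```

View pics/c2.png

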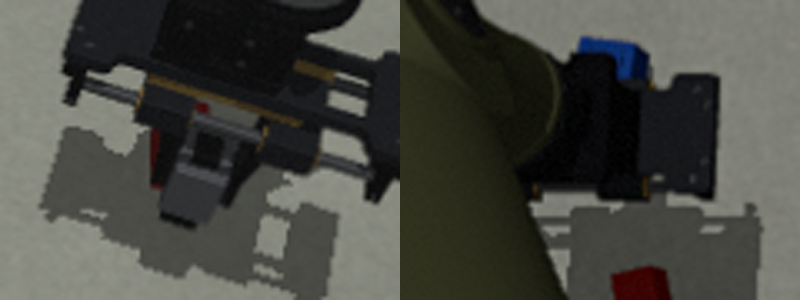

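The scene crop shows the relay held squarely, with the case and foot visible at crop (190,190). I'll carry it to the socket.

jog_arm([
  [0,-0.3,-1,0,0,0,0],
  [0,-0.3,-1,0,0,0,0],
  [0,-0.3,-1,0,0,0,0],
  [0,-0.3,-1,0,0,0,0],
  [0,-0.3,-1,0,0,0,0],
  [0,-0.3,-1,0,0,0,0],
  [0,-0.3,-1,0,0,0,0],
  [0,-0.3,-1,0,0,0,0],
  [0,-0.3,-1,0,0,0,0],
  [0,-0.3,-1,0,0,0,0],
])

```text
clock: 5.7
tool_pos: [0.5508, 0.1116, 0.0987]
eef_rot: [0.002, 1.0, -0.0, -0.001]
ft_force: [0.7, 0.0, -0.0]
gripper_width: 0.343
grip_force: 30.0
```

jog_arm([
  [0,-0.3,-1,0,0,0,0],
  [0,-0.3,-1,0,0,0,0],
  [0,-0.2,-0.5,0,0,0,0],
  [0,0,0,0,0,0,0],
  [0,0,0,0,0,0,0],
])

```text
clock: 6.2
tool_pos: [0.5669, 0.0636, 0.0998]
eef_rot: [0.002, 1.0, 0.0, -0.001]
ft_force: [-0.6, 0.8, -0.2]
gripper_width: 0.342
grip_force: 30.0
```

```bash
python3 -c "
from h import *
st(567.9,64.3,65,89.5)"
```

```text
t 6.2 pos [566.9  63.6  99.8] yaw(y) 89.75 tilt [-0.08  0.03] F [-0.6  0.8 -0.2] w 0.342 gf 30.0 q7 1.46
az units 0.04
tool units [-0.05  0.04  1.74]
```

jog_arm([
  [0,-0.05,0.04,0.6,0,0,0],
  [0,0,0,0.6,0,0,0],
  [0,0,0,0.4,0,0,0],
  [0,0,0,0,0,0,0],
  [0,0,0,0,0,0,0],
])

```text
clock: 6.7
tool_pos: [0.5682, 0.0635, 0.0681]
eef_rot: [0.002, 1.0, -0.0, -0.0]
ft_force: [0.8, 0.1, -1.2]
gripper_width: 0.341
grip_force: 30.0
```

```bash
python3 -c "
from h import *
st(567.9,64.3,48.6,89.5)
s=grab_frame('scene')[:,:,::-1];t=grab_frame('top')[:,:,::-1]
P=[[.569,.064,.06]]
a,b=proj('scene',P)[0].astype(int);c=cv2.resize(s[b-30:b+30,a-40:a+40],(400,300),interpolation=2)
a,b=proj('top',P)[0].astype(int);d=cv2.resize(t[b-45:b+45,a-60:a+60],(400,300),interpolation=2)
cv2.imwrite('pics/c3.png',np.hstack([c,d]))"
```

```text
t 6.7 pos [568.2  63.5  68.1] yaw(y) 89.74 tilt [-0.04 -0.01] F [ 0.8  0.1 -1.2] w 0.341 gf 30.0 q7 1.47
az units 0.04
tool units [0.02 0.04 0.98]
```

View pics/c3.png

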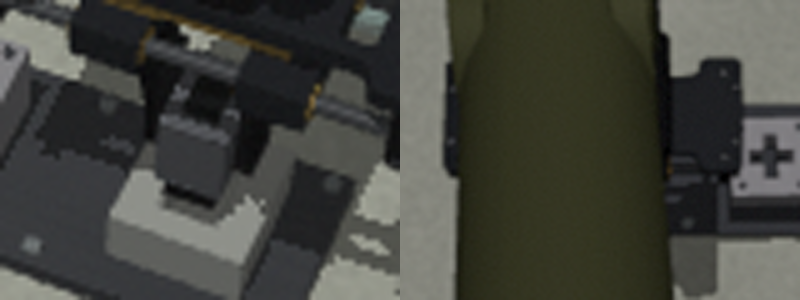

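The foot hangs just over the hole in the scene crop at about (195,195). I'll lower it in small steps and watch the force.

jog_arm([
  [0,0,0.04,0.2,0,0,0],
  [0,0,0,0.2,0,0,0],
  [0,0,0,0.1,0,0,0],
  [0,0,0,0.1,0,0,0],
  [0,0,0,0,0,0,0],
])

```text
clock: 7.3
tool_pos: [0.5682, 0.0641, 0.0562]
eef_rot: [0.002, 1.0, -0.0, -0.0]
ft_force: [-0.3, -0.2, -0.3]
gripper_width: 0.339
grip_force: 30.0
```

```bash
python3 -c "
from h import *
st(567.9,64.3,48.6,89.5)"
```

```text
t 7.3 pos [568.2  64.1  56.2] yaw(y) 89.73 tilt [-0.03 -0.01] F [-0.3 -0.2 -0.3] w 0.339 gf 30.0 q7 1.47
az units 0.04
tool units [0.02 0.01 0.38]
```

jog_arm([
  [0,0,0,0.1,0,0,0],
  [0,0,0,0.1,0,0,0],
  [0,0,0,0.1,0,0,0],
  [0,0,0,0.1,0,0,0],
  [0,0,0,0,0,0,0],
])

```text
clock: 7.8
tool_pos: [0.5686, 0.0642, 0.0486]
eef_rot: [0.002, 1.0, 0.0, 0.0]
ft_force: [0.6, 0.4, -0.4]
gripper_width: 0.344
grip_force: 30.0
```

```bash
python3 -c "
from h import *
st(567.9,64.3,48.6,89.5)"
```

```text
t 7.8 pos [568.6  64.2  48.6] yaw(y) 89.73 tilt [0.01 0.01] F [ 0.6  0.4 -0.4] w 0.344 gf 30.0 q7 1.48
az units 0.04
tool units [0.03 0.   0.  ]
```

Free fit so far. I'll press a little to seat it.

jog_arm([
  [0,0,0,0.05,0,0,0],
  [0,0,0,0.05,0,0,0],
  [0,0,0,0.05,0,0,0],
  [0,0,0,0,0,0,0],
])

```text
clock: 8.2
tool_pos: [0.5686, 0.0641, 0.0484]
eef_rot: [0.003, 1.0, 0.0, -0.0]
ft_force: [-6.8, -0.5, 17.5]
gripper_width: 0.34
grip_force: 30.0
```

```bash
python3 -c "
from h import *
st(567.9,64.3,48.6,89.5)"
```

```text
t 8.2 pos [568.6  64.1  48.4] yaw(y) 89.71 tilt [-0.    0.05] F [-6.8 -0.5 17.5] w 0.34 gf 30.0 q7 1.48
az units 0.04
tool units [ 0.04  0.01 -0.01]
```

It's seated: 17 N at the expected height. I'll open and withdraw toward the rest.

jog_arm([
  [0,0,0,-0.1,0,0,0],
  [0.8,0,0,0,0,0,0],
  [0.8,0,0,0,0,0,0],
  [0.8,0,0,0,0,0,0],
  [0.8,0,0,0,0,0,0],
  [0.8,0,0,0,0,0,0],
  [0.8,0,0,-0.5,0,0,0],
  [0.8,0,0,-1,0,0,0],
  [0.8,0,0,-1,0,0,0],
  [0.8,0,0,-1,0,0,0],
])

```text
clock: 9.2
tool_pos: [0.5686, 0.0641, 0.1191]
eef_rot: [0.002, 1.0, 0.0, 0.0]
ft_force: [-0.4, -0.6, -0.2]
gripper_width: 0.797
grip_force: 0.0
```

```bash
python3 -c "
from h import *
st(456.3,-282.2,120,-34)"
```

```text
t 9.2 pos [568.6  64.1 119.1] yaw(y) 89.72 tilt [0.03 0.01] F [-0.4 -0.6 -0.2] w 0.797 gf 0.0 q7 1.46
az units 21.59
tool units [-17.5    5.03  -0.05]
```

jog_arm([
  [0.8,0,0,0,0,0,1],
  [0.8,0,0,0,0,0,1],
  [0.8,0,0,0,0,0,1],
  [0.8,0,0,0,0,0,1],
  [0.8,0,0,0,0,0,1],
  [0.8,0,0,0,0,0,0.9],
  [0.8,-0.28,-1,0,0,0,0],
  [0.8,-0.28,-1,0,0,0,0],
  [0.8,-0.28,-1,0,0,0,0],
  [0.8,-0.28,-1,0,0,0,0],
])

```text
clock: 10.2
tool_pos: [0.5422, -0.0154, 0.1184]
eef_rot: [0.293, 0.956, 0.0, 0.0]
ft_force: [0.3, -0.2, -0.4]
gripper_width: 0.802
grip_force: 0.0
```

jog_arm([
  [0.8,-0.28,-1,0,0,0,0],
  [0.8,-0.28,-1,0,0,0,0],
  [0.8,-0.28,-1,0,0,0,0],
  [0.8,-0.28,-1,0,0,0,0],
  [0.8,-0.28,-1,0,0,0,0],
  [0.8,-0.28,-1,0,0,0,0],
  [0.8,-0.28,-1,0,0,0,0],
  [0.8,-0.28,-1,0,0,0,0],
  [0.8,-0.28,-1,0,0,0,0],
  [0.8,-0.28,-1,0,0,0,0],
])

```text
clock: 11.2
tool_pos: [0.4765, -0.2125, 0.1184]
eef_rot: [0.293, 0.956, 0.0, 0.001]
ft_force: [0.9, -0.5, 0.7]
gripper_width: 0.801
grip_force: 0.0
```

jog_arm([
  [0.8,-0.28,-1,0,0,0,0],
  [0.8,-0.28,-1,0,0,0,0],
  [0.8,-0.28,-1,0,0,0,0],
  [0.8,-0.2,-0.5,0,0,0,0],
  [0.8,0,0,0,0,0,0],
])

```text
clock: 11.7
tool_pos: [0.4542, -0.2829, 0.1181]
eef_rot: [0.294, 0.956, -0.0, 0.0]
ft_force: [-0.2, 0.4, 0.6]
gripper_width: 0.798
grip_force: 0.0
```

```bash
python3 -c "
from h import *
st(456.3,-282.2,80,56)
cv2.imwrite('pics/s2.png',grab_frame('scene')[:,:,::-1]);cv2.imwrite('pics/t2.png',grab_frame('top')[:,:,::-1])
s=cv2.imread('pics/s2.png');t=cv2.imread('pics/t2.png')
def c(im,n,P,r): a,b=proj(n,[P])[0].astype(int); return cv2.resize(im[b-r:b+r,a-r:a+r],(400,400),interpolation=2)
cv2.imwrite('pics/c4.png',np.hstack([c(s,'scene',[.569,.064,.05],30),c(t,'top',[.569,0.0,.05],60)]))"
```

```text
t 11.7 pos [ 454.2 -282.9  118.1] yaw(y) 55.76 tilt [ 0.04 -0.04] F [-0.2  0.4  0.6] w 0.798 gf 0.0 q7 1.57
az units -0.04
tool units [-0.07  0.09  1.91]
```

View pics/c4.png

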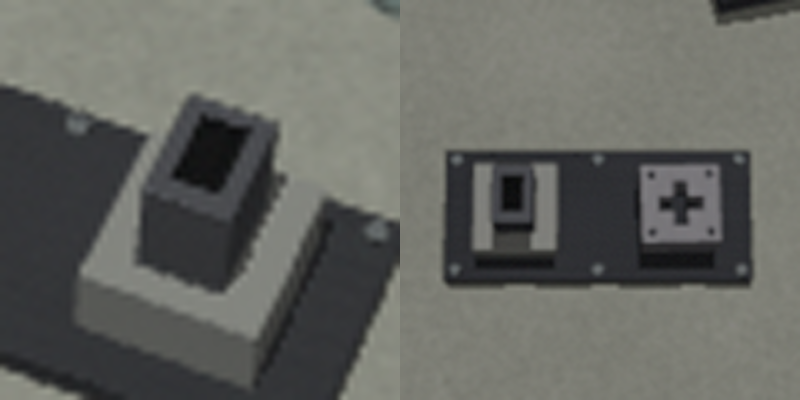

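The relay sits flat on the socket block in both views. Next I'll lower onto the star knob.

jog_arm([
  [0.8,-0.07,0.09,0.8,0,0,0],
  [0.8,0,0,0.8,0,0,0],
  [0.8,0,0,0.4,0,0,0],
  [0.8,0,0,0,0,0,0],
])

```text
clock: 12.2
tool_pos: [0.4563, -0.2791, 0.0764]
eef_rot: [0.292, 0.956, 0.0, -0.001]
ft_force: [-0.3, 0.0, -0.6]
gripper_width: 0.797
grip_force: 0.0
```

```bash
python3 -c "
from h import *
st(456.3,-282.2,43.5,56)"
```

```text
t 12.2 pos [ 456.3 -279.1   76.4] yaw(y) 56.01 tilt [-0.13  0.07] F [-0.3  0.  -0.6] w 0.797 gf 0.0 q7 1.6
az units 0.0
tool units [-0.09 -0.13  1.65]
```

jog_arm([
  [0.8,-0.06,-0.1,0.6,0,0,0],
  [0.8,0,0,0.6,0,0,0],
  [0.8,0,0,0.4,0,0,0],
  [0.8,0,0,0,0,0,0],
  [0.8,0,0,0,0,0,0],
])

```text
clock: 12.7
tool_pos: [0.4564, -0.283, 0.0453]
eef_rot: [0.293, 0.956, -0.0, -0.0]
ft_force: [-1.3, -0.3, 0.3]
gripper_width: 0.801
grip_force: 0.0
```

```bash
python3 -c "
from h import *
st(456.3,-282.2,43.5,56)"
```

```text
t 12.7 pos [ 456.4 -283.    45.3] yaw(y) 55.91 tilt [-0.02  0.  ] F [-1.3 -0.3  0.3] w 0.801 gf 0.0 q7 1.63
az units -0.02
tool units [0.03 0.03 0.09]
```

jog_arm([
  [0,0.03,0.03,0.08,0,0,0],
  [0,0,0,0,0,0,0],
  [0,0,0,0,0,0,0],
  [0,0,0,0,0,0,0],
  [0,0,0,0,0,0,0],
  [0,0,0,0,0,0,0],
  [0,0,0,0,0,0,0],
  [0,0,0,0,0,0,0],
], force=20)

```text
clock: 13.5
tool_pos: [0.4566, -0.2821, 0.0441]
eef_rot: [0.293, 0.956, 0.0, 0.0]
ft_force: [0.0, 0.7, 1.7]
gripper_width: 0.411
grip_force: 19.8
```

jog_arm([
  [0,0,0,0,0,0,0],
  [0,0,0,0,0,0,0],
], force=45)

```text
clock: 13.7
tool_pos: [0.4565, -0.2821, 0.044]
eef_rot: [0.293, 0.956, 0.0, 0.0]
ft_force: [-0.2, -0.3, 2.2]
gripper_width: 0.411
grip_force: 44.8
```

```bash
python3 -c "
from h import *
st(456.3,-282.2,43.5,56)"
```

```text
t 13.7 pos [ 456.5 -282.1   44. ] yaw(y) 55.92 tilt [0.01 0.  ] F [-0.2 -0.3  2.2] w 0.411 gf 44.8 q7 1.63
az units -0.01
tool units [ 0.01 -0.01  0.03]
```

The gripper width is 35.8 mm, so the grip is square on the arm ends. I'll lift and turn to the hub.

jog_arm([
  [0,0,0,-0.5,0,0,0],
  [0,0,0,-1,0,0,0],
  [0,0,0,-1,0,0,0],
  [0,0,0,-1,0,0,0],
  [0,0,0,0,0,0,-1],
  [0,0,0,0,0,0,-1],
  [0,0,0,0,0,0,-1],
  [0,0,0,0,0,0,-1],
  [0,0,0,0,0,0,-1],
  [0,0,0,0,0,0,-1],
])

```text
clock: 14.7
tool_pos: [0.4562, -0.2822, 0.1144]
eef_rot: [-0.005, 1.0, -0.0, -0.0]
ft_force: [0.8, -0.3, -1.4]
gripper_width: 0.412
grip_force: 44.8
```

```bash
python3 -c "
from h import *
st(568.2,-55.8,110,90.8)"
```

```text
t 14.7 pos [ 456.2 -282.2  114.4] yaw(y) 90.52 tilt [-0. -0.] F [ 0.8 -0.3 -1.4] w 0.412 gf 44.8 q7 2.17
az units -0.05
tool units [-5.76 11.24  0.22]
```

jog_arm([
  [0,-0.5,1,0,0,0,0],
  [0,-0.5,1,0,0,0,0],
  [0,-0.5,1,0,0,0,0],
  [0,-0.5,1,0,0,0,0],
  [0,-0.5,1,0,0,0,0],
  [0,-0.5,1,0,0,0,0],
  [0,-0.5,1,0,0,0,0],
  [0,-0.5,1,0,0,0,0],
  [0,-0.5,1,0,0,0,0],
  [0,-0.5,1,0,0,0,0],
])

```text
clock: 15.7
tool_pos: [0.5555, -0.0809, 0.1144]
eef_rot: [-0.002, 1.0, -0.0, 0.0]
ft_force: [0.6, 0.1, 0.2]
gripper_width: 0.412
grip_force: 44.8
```

jog_arm([
  [0,-0.5,1,0,0,0,0],
  [0,-0.2,0.2,0,0,0,0],
  [0,0,0,0,0,0,0],
  [0,0,0,0,0,0,0],
])

```text
clock: 16.1
tool_pos: [0.5687, -0.0592, 0.114]
eef_rot: [-0.002, 1.0, -0.0, -0.0]
ft_force: [0.6, -0.2, -1.2]
gripper_width: 0.41
grip_force: 44.8
```

```bash
python3 -c "
from h import *
st(568.2,-55.8,93,90.8)"
```

```text
t 16.1 pos [568.7 -59.2 114. ] yaw(y) 90.21 tilt [-0.03 -0.06] F [ 0.6 -0.2 -1.2] w 0.41 gf 44.8 q7 1.71
az units -0.1
tool units [0.02 0.17 1.05]
```

jog_arm([
  [0,0.02,0.17,0.5,0,0,-0.1],
  [0,0,0,0.4,0,0,0],
  [0,0,0,0.1,0,0,0],
  [0,0,0,0,0,0,0],
  [0,0,0,0,0,0,0],
])

```text
clock: 16.6
tool_pos: [0.5688, -0.0543, 0.0939]
eef_rot: [-0.007, 1.0, -0.0, 0.0]
ft_force: [-0.8, 0.1, -1.1]
gripper_width: 0.407
grip_force: 44.8
```

```bash
python3 -c "
from h import *
st(568.2,-55.8,88,90.8)
s=grab_frame('scene')[:,:,::-1]; cv2.imwrite('pics/s3.png',s)
t=grab_frame('top')[:,:,::-1]
def c(im,n,P,r): a,b=proj(n,[P])[0].astype(int); return cv2.resize(im[b-r:b+r,a-r:a+r],(400,400),interpolation=2)
cv2.imwrite('pics/c5.png',np.hstack([c(s,'scene',[.569,-.056,.06],26),c(t,'top',[.569,-.056,.05],40)]))"
```

```text
t 16.6 pos [568.8 -54.3  93.9] yaw(y) 90.85 tilt [ 0. -0.] F [-0.8  0.1 -1.1] w 0.407 gf 44.8 q7 1.71
az units 0.01
tool units [ 0.03 -0.07  0.3 ]
```

View pics/c5.png

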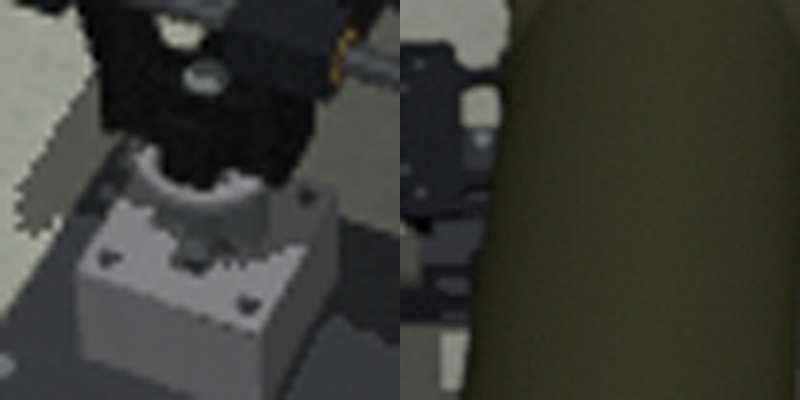

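The knob hangs just above the bore in the scene crop, with its stem over the cross at about (190,250) and the cap at (207,75). Because the cap is visible, I can check where it sits relative to the TCP.

Run:
```python
from m2 import *
im=cv2.imread("pics/s3.png").max(2)
u,v=proj("scene",[[.5688,-.0543,.1159]])[0]; print(u,v)
x,y=int(u)-7,int(v)-7; g=roi(im,x,y,14,14,16); m=(g>65).astype(np.uint8)
for c in cv2.findContours(m,cv2.RETR_EXTERNAL,cv2.CHAIN_APPROX_NONE)[0]:
    if cv2.contourArea(c)>1000:
        M=cv2.moments(c); ct=toimg([M["m10"]/M["m00"],M["m01"]/M["m00"]],x,y,16); print(ct,cv2.contourArea(c)/256,onplane("scene",ct,.1159)*1000)
# hub cross in scene, first picture
im=cv2.imread("pics/scene0.png").max(2); x,y,w,h=205,193,42,34; g=roi(im,x,y,w,h)
n,l,s,ce=cv2.connectedComponentsWithStats((g<97).astype(np.uint8))
for i in range(1,n):
    if 1500<s[i,4]<30000 and s[i,0]>40 and s[i,1]>10 and s[i,0]+s[i,2]<8*w-8:
        P=onplane("scene",toimg(cv2.findContours((l==i).astype(np.uint8),0,1)[0][0],x,y),.052)[:,:2]*1000; print("cross scene",P.min(0),P.max(0),(P.min(0)+P.max(0))/2)
```

```text
230.65858054153432 186.83466124380726
[[229.75357581 187.20169467]] 10.8671875 [[570.45982563 -55.56844892 115.9       ]]
[[226.98073758 180.72032191]] 20.423828125 [[556.6414789  -68.38110352 115.9       ]]
cross scene [551.79119136 -72.80853211] [586.3283152  -39.05795718] [569.05975328 -55.93324464]
```

jog_arm([
  [0,0.06,-0.02,0,0,0,0],
  [0,0,0,0.1,0,0,0],
  [0,0,0,0.1,0,0,0],
  [0,0,0,0.1,0,0,0],
  [0,0,0,0,0,0,0],
])

```text
clock: 17.2
tool_pos: [0.568, -0.0551, 0.0883]
eef_rot: [-0.008, 1.0, -0.0, 0.001]
ft_force: [0.6, -0.4, -1.2]
gripper_width: 0.406
grip_force: 44.7
```

```bash
python3 -c "
from h import *
st(568.2,-55.8,88,90.8)"
```

```text
t 17.2 pos [568.  -55.1  88.3] yaw(y) 90.86 tilt [ 0.06 -0.04] F [ 0.6 -0.4 -1.2] w 0.406 gf 44.7 q7 1.72
az units 0.01
tool units [-0.01 -0.03  0.02]
```

jog_arm([
  [0,0,0,0.1,0,0,0],
  [0,0,0,0.1,0,0,0],
  [0,0,0,0,0,0,0],
])

```text
clock: 17.5
tool_pos: [0.5677, -0.0551, 0.0835]
eef_rot: [-0.007, 1.0, -0.0, 0.0]
ft_force: [0.8, -1.6, -2.2]
gripper_width: 0.408
grip_force: 44.7
```

```bash
python3 -c "
from h import *
st(568.2,-55.8,60,90.8)"
```

```text
t 17.5 pos [567.7 -55.1  83.5] yaw(y) 90.85 tilt [ 0.01 -0.04] F [ 0.8 -1.6 -2.2] w 0.408 gf 44.7 q7 1.72
az units 0.01
tool units [-0.03 -0.03  1.18]
```

The splines are meshed, with the tip about 6 mm into the bore. Continuing down.

jog_arm([
  [0,0,0,0.15,0,0,0],
  [0,0,0,0.15,0,0,0],
  [0,0,0,0.15,0,0,0],
  [0,0,0,0.15,0,0,0],
  [0,0,0,0.1,0,0,0],
  [0,0,0,0.1,0,0,0],
  [0,0,0,0,0,0,0],
])

```text
clock: 18.2
tool_pos: [0.5678, -0.055, 0.068]
eef_rot: [-0.007, 1.0, -0.0, 0.0]
ft_force: [0.6, -5.0, 1.9]
gripper_width: 0.412
grip_force: 44.7
```

```bash
python3 -c "
from h import *
st(568.2,-55.8,60,90.8)"
```

```text
t 18.2 pos [567.8 -55.   68. ] yaw(y) 90.86 tilt [ 0.02 -0.03] F [ 0.6 -5.   1.9] w 0.412 gf 44.7 q7 1.72
az units 0.01
tool units [-0.02 -0.04  0.4 ]
```

jog_arm([
  [0,0,-0.03,0.1,0,0,0],
  [0,0,0,0.1,0,0,0],
  [0,0,0,0.1,0,0,0],
  [0,0,0,0.1,0,0,0],
  [0,0,0,0,0,0,0],
])

```text
clock: 18.7
tool_pos: [0.5679, -0.0551, 0.0606]
eef_rot: [-0.008, 1.0, 0.0, 0.0]
ft_force: [-0.7, -3.5, 5.8]
gripper_width: 0.41
grip_force: 44.7
```

```bash
python3 -c "
from h import *
st(568.2,-55.8,60,90.8)"
```

```text
t 18.7 pos [567.9 -55.1  60.6] yaw(y) 90.87 tilt [0.04 0.02] F [-0.7 -3.5  5.8] w 0.41 gf 44.7 q7 1.73
az units 0.01
tool units [-0.01 -0.04  0.03]
```

jog_arm([
  [0,0,-0.02,0.05,0,0,0],
  [0,0,0,0.05,0,0,0],
  [0,0,0,0,0,0,0],
])

```text
clock: 19.0
tool_pos: [0.568, -0.0551, 0.0601]
eef_rot: [-0.008, 1.0, 0.001, 0.0]
ft_force: [-5.1, -2.5, 15.5]
gripper_width: 0.412
grip_force: 44.7
```

```bash
python3 -c "
from h import *
st(568.2,-55.8,60,90.8)"
```

```text
t 19.0 pos [568.  -55.1  60.1] yaw(y) 90.88 tilt [0.04 0.07] F [-5.1 -2.5 15.5] w 0.412 gf 44.7 q7 1.73
az units 0.01
tool units [-0.01 -0.03  0.  ]
```

The collar has landed: z = 60.1 and the force jumped to 15 N. I'll firm up the push and grip, let it settle, and verify.

jog_arm([
  [0,0,0,0.03,0,0,0],
  [0,0,0,0,0,0,0],
  [0,0,0,0,0,0,0],
  [0,0,0,0,0,0,0],
  [0,0,0,0,0,0,0],
], force=55)

```text
clock: 19.5
tool_pos: [0.5681, -0.0551, 0.06]
eef_rot: [-0.008, 1.0, 0.001, 0.0]
ft_force: [-5.7, -2.1, 18.3]
gripper_width: 0.407
grip_force: 54.6
```

```bash
python3 -c "
from h import *
st(568.2,-55.8,60,90.8)
s=grab_frame('scene')[:,:,::-1]
def c(im,n,P,r): a,b=proj(n,[P])[0].astype(int); return cv2.resize(im[b-r:b+r,a-r:a+r],(400,400),interpolation=2)
cv2.imwrite('pics/c6.png',np.hstack([c(s,'scene',[.569,-.056,.06],26),c(s,'scene',[.569,.064,.05],30)]))
st()"
```

```text
t 19.5 pos [568.1 -55.1  60. ] yaw(y) 90.87 tilt [0.05 0.08] F [-5.7 -2.1 18.3] w 0.407 gf 54.6 q7 1.73
az units 0.01
tool units [-0.01 -0.03  0.  ]
t 19.55 pos [568.1 -55.1  60.1] yaw(y) 90.87 tilt [0.05 0.08] F [-5.9 -1.6 18.8] w 0.411 gf 54.6 q7 1.73
```

View pics/c6.png

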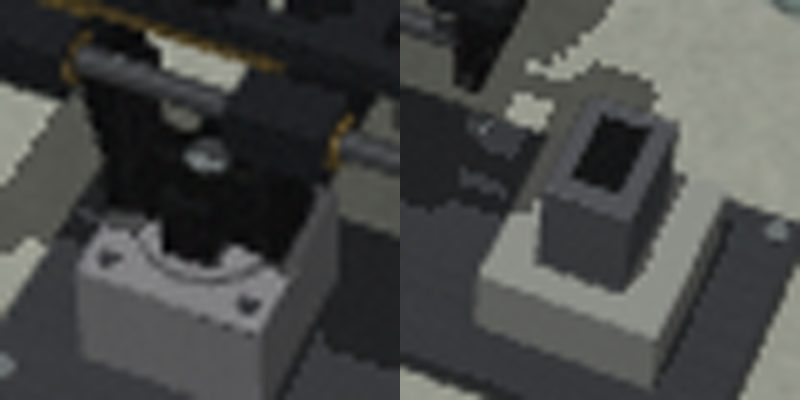

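The collar sits on the hub top (left crop, about (205,270)) with the knob still gripped, and the relay remains seated (right crop). Handing in.

```bash
python3 -c "
from station import arm
print(arm.job_done())"
```

```text
the job is handed in; nothing more can be done
None
```

I handed the job in at 19.6 s: the relay is fully seated and released, and the star knob is meshed, home on its collar and still held down at about 18 N with a 55 N grip.

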